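Put the lids back on the chased silver boxes

ROBOT

A 7-joint arm with a two-finger parallel gripper is mounted at the origin on the work surface. World frame = base frame: x ahead of the robot, y to its left, z up, the work surface at z = 0. Lengths are in m, angles in rad, forces in N, time in s.
With the tool pointing down it reaches from about 0.425 to 1.025 m from the base axis. Payload 9.4 kg.
Tool frame: the origin (TCP) lies on the centre line of the jaws, within the pads' length; the fingertips stand bot.tcp_to_tips ahead of it and the grasp point (between the pads) lies 3 mm ahead of it (bot.tcp_to_tips is the distance from the TCP to the fingertips, in m); z points along the fingers, y is the line along which they close (so a half turn about z gives the same grasp; the last joint's range is limited). The gripper opens to 93 mm and grips with 3 to 60 N. Pads are 15 mm wide; open, the fingers measure 128 mm over their backs; the gripper's body (75 mm by 188 mm) begins 65 mm behind the grasp point.
Start: joints at [-1.324, 0.599, -0.003, 1.599, 0.002, 0.943, -0.08], TCP at [0.231, 0.687, 0.241] pointing down, gripper open.
Joint ranges: [-2.57, 2.57], [-0.35, 1.97], [-1.29, 1.29], [0.11, 2.56], [-1.05, 4.19], [0.11, 1.86], [-2.63, 2.63]. Speed limits (rad/s): [2.22, 2.22, 3.01, 3.01, 3.14, 3.14, 3.14].

INTERFACE

Orientations are given as a 3x3 rotation matrix whose columns are the frame's x, y, z axes.
In Python, from cell import bot gives the robot as it stands. Calls block until the motion is done:
- bot.goto(position, orientation): joint-space move of the TCP to a pose.
- bot.move_straight(position, ori=None, vel=0.15, guard=None): straight line of the TCP; ori=None keeps the orientation; vel is the mean speed in m/s. With guard (N) it stops when the force on the tool has changed by that much, and returns True; else False.
- bot.set_joints(angles): joint-space move.
- bot.open_gripper() and bot.clamp(force=None): open the fingers fully, or close them until they stop; force is the grip in N (None keeps the last).
- bot.hold(seconds).
- bot.ik(position, orientation): joint angles nearest the present ones, or None.
- bot.sense(): the state.
- bot.camera(name): name is "scene" or "top"; returns the picture (384x512x3 uint8, red, green, blue); there is no depth.
- bot.camera_params(name): a dict with "fov_y" (degrees; the focal length in pixels is half the picture's height over the tangent of half this angle, whatever the lens; pixels are square), "cx", "cy" (the principal point, pixels), "k1" (the pictures are not rectified: a ray, as slopes to the right and down, at radius r is drawn at 1 + k1 r^2 times it, then the intrinsics apply), "origin" and "attitude" of the camera in the world. Camera axes: x right, y down, z forward; pixel columns grow to the right and rows downward; lengths in m; the calibration is good to about 2 mm. A picture is of the moment at which its call begins. camera_params takes no time and is no camera call.
A pose or a line that the arm cannot do raises bot.IKError and nothing moves.
- bot.job_done(): hands the job in; it is judged then, once.
The state is a dict: "clock": time; "joint_positions": joint angles; "dq": joint speeds; "joint_efforts": joint torques, N m; "eef_pos": TCP position; "tcp_rot": TCP orientation; "contact_force": force on the tool from outside, world axes, zero at the start; "wrist_torque": the same for the moment, N m; "gripper_width": finger opening in m; "grip_force": force on a finger pad.
Only numpy, scipy, OpenCV 4.12 (cv2) and the standard library are available. Lean on these libraries where they do the work, as an engineer would, in place of code of your own. Each camera call takes 0.05 s, during which the arm holds its last target. There are 200 camera calls.

TASK

The four pieces of silver on the chaser's bench are finished: pick out the four knobbed lids from among the tools and put each one on the piece it belongs to by shape and size, fully home all round. The square lid must sit square on its box, and the lid with the tongue must be turned so that the tongue drops into the notch above the pot's handle. Leave the boxes and the pot standing upright where they are.

Things in the scene. Friction and masses are not known exactly. Their poses are not given: they have to be found in the camera images.
- caddy: Large round silver tea caddy, no handle: a plain open cylinder, 92 mm across outside, mouth 86 mm, 50 mm high, about 0.42 kg, standing loose. Origin: centre of its underside, z up. Its lid is home with the lid's origin 41 mm above this one.
- pot: Panelled round silver pot with a loop handle: 76 mm across, mouth 70 mm, 56 mm high, 0.4 kg, loose. Its x axis points through the handle (out to 67 mm from the centre). Above the handle a notch 18 mm wide, 10 mm deep is cut in the rim. Origin: centre of its underside, z up. Its lid is home with the lid's origin 47 mm above this one. x axes then agree within 0.08 rad (tongue in notch).
- pillbox: Small round silver box: a plain open cylinder, 58 mm across outside, mouth 52 mm, 34 mm high, about 0.22 kg, standing loose. Origin: centre of its underside, z up. Its lid is home with the lid's origin 25 mm above this one.
- square_box: Square silver box: open, 76 by 76 mm outside, mouth 70 by 70 mm, 44 mm high, about 0.38 kg, standing loose. Its x and y axes are square to its sides. Origin: centre of its underside, z up. Its lid is home with the lid's origin 35 mm above this one. The lid's sides must then lie along the box's; any of the four ways round will do.
- caddy_lid: Large round ribbed lid, 96 mm across, flange 78 mm, about 0.14 kg, for the large round caddy. Round knob, 16 mm across, from 20 to 42 mm above the origin; the lid below it rises to 17 mm. Lies knob up on a bevelled flange 9 mm deep (brim's underside 9 mm above the origin). Origin: centre of the flange's underside, z up.
- pot_lid: Round ribbed lid with a tongue, for the pot: 80 mm across, flange 63 mm, 0.12 kg. The tongue, 11 mm wide, sticks out along the lid's x axis to 50 mm from the centre, 3 to 12 mm above the origin. Round knob, 16 mm across, from 20 to 42 mm above the origin, lid below it to 17 mm. Lies knob up on a bevelled flange 9 mm deep. Origin: centre of the flange's underside, z up.
- pillbox_lid: Small round ribbed lid, 62 mm across, flange 45 mm, about 0.08 kg, for the small round box. Round knob, 16 mm across, from 20 to 42 mm above the origin; the lid below it rises to 17 mm. Lies knob up on a bevelled flange 9 mm deep (brim's underside 9 mm above the origin). Origin: centre of the flange's underside, z up.
- square_lid: Square lid, 80 by 80 mm, flange 62 by 62 mm, about 0.14 kg, for the square box. Its x and y axes are square to its sides. Round knob, 16 mm across, from 20 to 42 mm above the origin; the lid below it rises to 17 mm. Lies knob up on a bevelled flange 9 mm deep (brim's underside 9 mm above the origin). Origin: centre of the flange's underside, z up.
There are look-alikes about, which are no part of the job. Leave any turquoise look-alike of the pot_lid alone.

How it is judged:
By the outcome, as a careful person would: the job done as asked, in the order asked, and still so for the second after the job is handed in, with the robot touching nothing.
It also fails if it takes over 120 s, if anything falls off the work surface, if the arm or the gripper's body presses on something with over 40 N, if the wrist force passes 120 N, or if a joint passes its speed limit or range.

## Working session

There is one attempt and no reset: what is moved stays moved. The work goes in short steps, each a Python script; the robot and the scene stay as the last script left them, time stands still between calls to the robot, and variables do not carry over. Pictures are saved under pics/ and viewed, at most 14 in all, crops included, and the job is handed in when it is done.

```bash
ls; mkdir -p pics; python3 - <<'E'
from cell import bot
import cv2
for n in("top","scene"):
    p=bot.camera_params(n);print(n,p)
    cv2.imwrite(f"pics/{n}0.png",cv2.resize(bot.camera(n)[:,:,::-1],(800,600),interpolation=cv2.INTER_CUBIC))
    import numpy as np
s=bot.sense();print(s['tcp_rot'],s['clock'],bot.tcp_to_tips)
E
```

```text
pics
top {'fov_y': 51.85819862721118, 'cx': 258.3697963961685, 'cy': 187.23232972847958, 'k1': -0.1179210348248904, 'origin': array([0.44917724, 0.08158464, 1.14098401]), 'attitude': array([[-0.00578926, -0.99740162,  0.07180871],
       [-0.99979774,  0.00715637,  0.01879554],
       [-0.01926059, -0.07168538, -0.99724131]])}
scene {'fov_y': 53.89942515513982, 'cx': 253.87044568238707, 'cy': 200.40770319181308, 'k1': 0.022886433116222266, 'origin': array([1.09723457, 0.64356826, 1.02820407]), 'attitude': array([[-0.70642211,  0.55040512, -0.44499663],
       [ 0.70778651,  0.55152289, -0.44143035],
       [ 0.0024603 , -0.62679877, -0.77917729]])}
[[-9.48045395e-01  3.18134923e-01 -3.15682138e-04]
 [ 3.18135059e-01  9.48044505e-01 -1.30390999e-03]
 [-1.15538588e-04 -1.33659542e-03 -9.99999100e-01]] 0.1 0.022
```

View pics/top0.png

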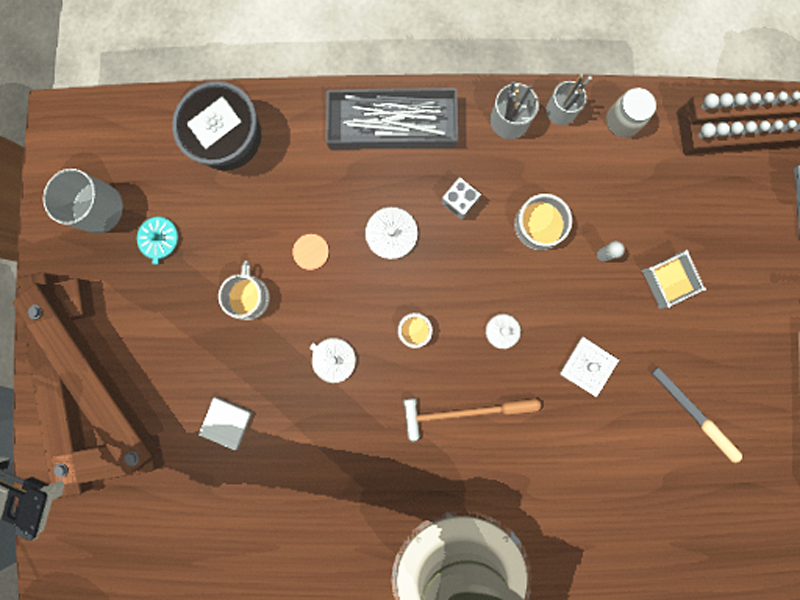

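View pics/scene0.png

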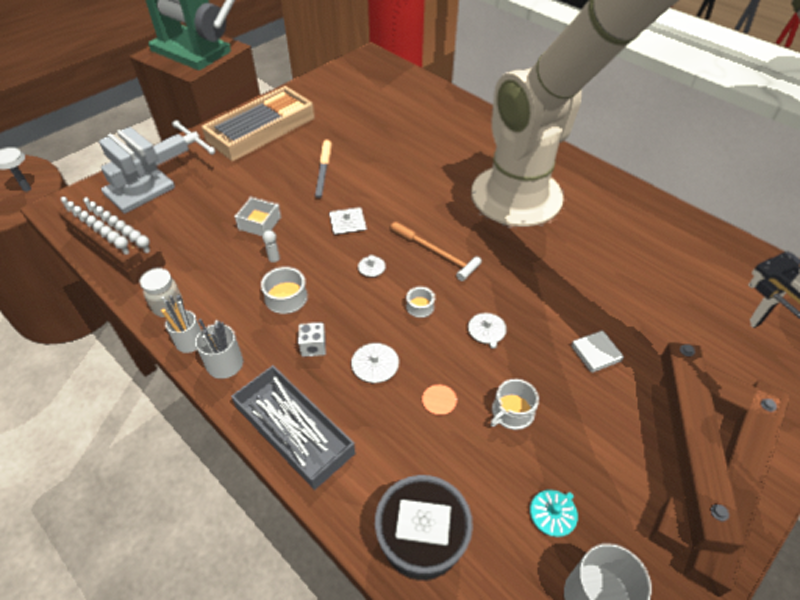

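Candidates, as pixels in the 800x600 top view:
- **Pot lid:** white tongued lid (333,360) or turquoise look-alike (157,238). I choose the white one.
- **Caddy lid:** white ribbed lid (392,233) or flat orange disc (311,252). I choose the white one.
- **Pillbox lid:** (503,331), no rival.
- **Square lid:** knobbed square (590,366), knobless white slab (226,423) or card on the pitch bowl (214,122). I choose the knobbed one.

The vessels are the caddy (544,221), the pot (244,297) with its handle up at (245,268), the pillbox (415,330) and the square box (675,280).

```bash
cat > h.py <<'E'
import numpy as np, cv2
from cell import bot
def K(n):
    p=bot.camera_params(n); f=192/np.tan(np.radians(p['fov_y'])/2)
    return p,np.array([[f,0,p['cx']],[0,f,p['cy']],[0,0,1.]])
def rays(n,px):
    # px (N,2) -> camera origin, world rays;
    p,k=K(n); d=(np.asarray(px,float).reshape(-1,2)-[p['cx'],p['cy']])/k[0,0]
    u=d.copy()
    for _ in range(20): u=d/(1+p['k1']*(u**2).sum(1,keepdims=True))
    return p['origin'],np.c_[u,np.ones(len(u))]@p['attitude'].T
def plane(n,px,z):
    o,r=rays(n,px); return (o+r*((z-o[2])/r[:,2:]))[:,:2]
def proj(n,P):
    p,k=K(n); c=(np.asarray(P,float).reshape(-1,3)-p['origin'])@p['attitude']
    u=c[:,:2]/c[:,2:]; u=u*(1+p['k1']*(u**2).sum(1,keepdims=True))
    return u*k[0,0]+[p['cx'],p['cy']]
E
python3 - <<'E'
from h import *
S=512/800
T={'caddy':(544,221),'pot':(244,290),'pillbox':(415,330),'square_box':(675,280),'caddy_lid':(392,233),'pot_lid':(330,358),'pillbox_lid':(503,331),'square_lid':(590,366)}
im=bot.camera("top"); sc=bot.camera("scene")
np.savez('im0.npz',top=im,scene=sc)
tiles=[];ts=[]
for k,c in T.items():
    c=np.array(c)*S; x,y=np.round(c).astype(int); print(k,plane("top",c,.04).round(3))
    tiles.append(cv2.resize(im[y-25:y+25,x-25:x+25],(200,200),interpolation=cv2.INTER_CUBIC))
    P=plane("top",c,.02)[0]; x,y=proj("scene",[*P,.02])[0].round().astype(int)
    ts.append(cv2.resize(sc[y-25:y+25,x-25:x+25],(200,200),interpolation=cv2.INTER_CUBIC))
for n,t in(("t",tiles),("s",ts)):
    cv2.imwrite(f"pics/{n}1.png",np.vstack([np.hstack(t[:4]),np.hstack(t[4:])])[:,:,::-1])
E
```

```text
caddy [[ 0.657 -0.152]]
pot [[0.535 0.392]]
pillbox [[0.461 0.083]]
square_box [[ 0.548 -0.392]]
caddy_lid [[0.636 0.123]]
pot_lid [[0.412 0.235]]
pillbox_lid [[ 0.458 -0.074]]
square_lid [[ 0.395 -0.23 ]]
```

View pics/t1.png

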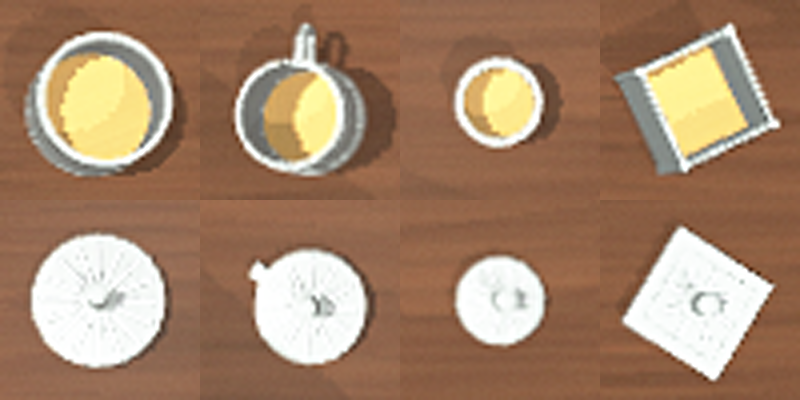

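View pics/s1.png

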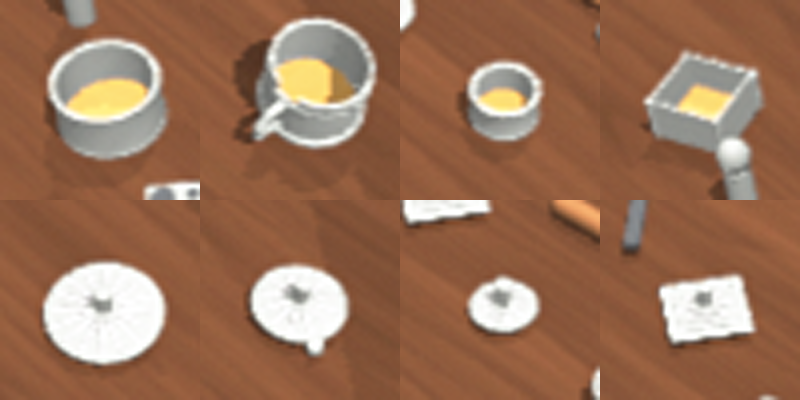

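The crops confirm the choice: all four lids are white and knobbed, and the pot lid's tongue is at the upper left (258,270 in the crop). The pot's handle points to world +x. I'll measure poses now.

```bash
cat >> h.py <<'E'
from scipy.optimize import least_squares
def region(n,im,c,R,z,thr,sat=40):
    """pixels brighter than thr, grey, within R of c on plane z -> xy, pixels"""
    hsv=cv2.cvtColor(im,cv2.COLOR_RGB2HSV); m=(hsv[...,2]>thr)&(hsv[...,1]<sat)
    v,u=np.nonzero(m); px=np.c_[u,v]; q=plane(n,px,z)
    k=np.hypot(*(q-c).T)<R
    return q[k],px[k]
def edge(n,im,c,R,z,thr,sat=40):
    q,px=region(n,im,c,R,z,thr,sat); m=np.zeros(im.shape[:2],np.uint8); m[px[:,1],px[:,0]]=255
    m=cv2.resize(m,None,fx=1,fy=1)
    ct=max(cv2.findContours(m,0,cv2.CHAIN_APPROX_NONE)[0],key=cv2.contourArea)[:,0]
    return plane(n,ct,z)
def circ(q,r,c):
    s=least_squares(lambda x:np.hypot(*(q-x[:2]).T)-x[2],[*c,r],loss='soft_l1',f_scale=.001)
    return s.x
E
python3 - <<'E'
from h import *
D=np.load('im0.npz')
V={'caddy':((.657,-.152),.05,.0445),'pot':((.53,.392),.056,.0365),'pillbox':((.461,.083),.034,.0275)}
L={'caddy_lid':((.636,.123),.048),'pot_lid':((.412,.235),.04),'pillbox_lid':((.458,-.074),.031)}
for n in("top","scene"):
    im=D[n]; print(n)
    for k,(c,z,r) in V.items():
        for it in range(3):
            q,_=region(n,im,c,r+.008,z,205); q=q[np.hypot(*(q-c).T)>r-.01]; x=circ(q,r,c); c=x[:2]
        print(k,x.round(4),len(q))
        if k=='pot':
            cp=c; q,_=region(n,im,c,r+.004,z,190); q=q[np.hypot(*(q-c).T)>r-.004]
            a=np.degrees(np.arctan2(*(q-c).T[::-1])); print('rim hist',np.histogram(a,np.arange(-180,181,15))[0])
            for zz in(.03,.04,.05):
                q,_=region(n,im,cp,.075,zz,170); q=q[np.hypot(*(q-cp).T)>.05]
                m=q[np.abs(np.arctan2(*(q-cp).T[::-1]))<.6]
                if len(m):print(' handle',zz,np.degrees(np.arctan2(*(m.mean(0)-cp)[::-1])).round(1),len(m),np.hypot(*(m-cp).T).max().round(4))
    for k,(c,r) in L.items():
        for z in (.012,):
            q=edge(n,im,c,r+.018,z,150); x=circ(q,r,c)
            d=np.hypot(*(q-x[:2]).T); print(k,z,x.round(4),'far',d.max().round(4))
            if k=='pot_lid':
                t=q[d>.043].mean(0)-x[:2]; print(' tongue',np.degrees(np.arctan2(t[1],t[0])).round(1),(d>.043).sum())
    for k,c,z,R,thr in(('square_lid',(.395,-.23),.012,.065,150),('square_box',(.548,-.392),.044,.06,205)):
        q=edge(n,im,c,R,z,thr); b=cv2.minAreaRect((q*1000).astype(np.float32)); print(k,np.round(b[0],1),np.round(b[1],1),round(b[2],1))
E
```

```text
top
caddy [ 0.6579 -0.152   0.0452] 179
pot [0.5247 0.3969 0.037 ] 134
rim hist [ 9  5  6  6  6  8  6  6  6  5  8 10  3  5  5  5  4  6  3  4  4  5  7  7]
 handle 0.03 -3.3 19 0.0649
 handle 0.04 -6.5 16 0.0639
 handle 0.05 -9.3 15 0.063
pillbox [0.4616 0.0838 0.0279] 127
caddy_lid 0.012 [0.6423 0.1262 0.0472] far 0.0489
pot_lid 0.012 [0.4085 0.2333 0.0395] far 0.0497
 tongue 55.7 6
pillbox_lid 0.012 [ 0.4594 -0.0773  0.0305] far 0.0319
square_lid [ 392.9 -235.4] [81.8 81.6] 56.9
square_box [ 550.8 -394.9] [78.8 78.9] 24.3
scene
caddy [ 0.6562 -0.1515  0.0452] 91
pot [0.5231 0.397  0.037 ] 75
rim hist [4 4 3 3 4 5 4 4 6 3 0 0 1 3 3 3 6 6 6 4 4 2 2 3]
 handle 0.03 6.3 32 0.0634
 handle 0.04 6.8 42 0.0685
 handle 0.05 8.6 49 0.0737
pillbox [0.4601 0.084  0.028 ] 59
caddy_lid 0.012 [0.6414 0.1269 0.0473] far 0.0488
pot_lid 0.012 [0.4073 0.2343 0.0393] far 0.052
 tongue 55.3 6
pillbox_lid 0.012 [ 0.4576 -0.0768  0.0303] far 0.036
square_lid [ 391.1 -235. ] [81.3 82.1] 56.9
square_box [ 593.2 -413.9] [12.8  3.4] 18.3
```

```bash
cat >> h.py <<'E'
def R(phi):
    c,s=np.cos(phi),np.sin(phi); return np.array([[c,s,0],[s,-c,0],[0,0,-1.]])
UP=.043
def pick(xy,phi,safe=.20):
    bot.open_gripper(); bot.goto([*xy,safe],R(phi))
    hit=bot.move_straight([*xy,UP],vel=.12,guard=15)
    bot.clamp(20); s=bot.sense(); print('pick hit',hit,'w',round(s['gripper_width'],4),'z',s['eef_pos'][2].round(4))
    bot.move_straight([*s['eef_pos'][:2],safe],vel=.25); print('after lift w',round(bot.sense()['gripper_width'],4))
def place(xy,phi,h,safe=.20):
    bot.goto([*xy,safe],R(phi)); bot.move_straight([*xy,h+UP+.015],vel=.2)
    hit=bot.move_straight([*xy,h+UP-.001],vel=.04,guard=6)
    s=bot.sense(); print('place hit',hit,'dz(mm)',((s['eef_pos'][2]-h-UP)*1000).round(2),'F',s['contact_force'].round(1),'t',s['clock'])
def release(safe=.22):
    bot.open_gripper(); p=bot.sense()['eef_pos']; bot.move_straight([*p[:2],safe],vel=.25)
E
python3 - <<'E'
from h import *
D=np.load('im0.npz')
for n,c in(("scene",(.5231,.3970)),("top",(.5247,.3969))):
    a=np.radians(np.arange(-50,41,3)); out=[]
    g=D[n].min(2).astype(np.float32)
    for r in (.0365,):
        P=np.c_[c[0]+r*np.cos(a),c[1]+r*np.sin(a),a*0+.056]; u=proj(n,P).astype(np.float32)
        print(n,cv2.remap(g,u[:,:1],u[:,1:],cv2.INTER_LINEAR)[:,0].astype(int))
lid=np.array([.6418,.1265]); ves=np.array([.6570,-.1518])
az=lambda p:np.arctan2(p[1],p[0])+np.pi/2
pick(lid,az(lid)); place(ves,az(ves),.041)
E
```

```text
scene [221 209 204 200 200 205 212 202 193 186 171 156 140 145 133 142 133 135
 130 154 171 191 216 218 204 203 218 230 225 217 209]
top [225 240 226 228 232 239 246 246 248 254 250 246 242 238 240 249 212 195
 234 198 166 189 205 228 246 224 206 218 237 228 248]
pick hit False w 0.0156 z 0.043
after lift w 0.0156
place hit True dz(mm) -0.42 F [-0.6  0.1  4.5] t 8.475
```

The caddy lid went home (dz -0.4 mm). The notch gap in the scene view runs from -19° to 9°, so the pot's yaw is about -5°. Next are the pillbox and square lids.

```bash
python3 - <<'E'
from h import *
az=lambda p:np.arctan2(p[1],p[0])+np.pi/2
release()
lid=np.array([.4585,-.0770]); ves=np.array([.4609,.0839])
try:
    pick(lid,az(lid)); place(ves,az(ves),.025); release()
    if abs(bot.sense()['gripper_width'])<.08: print('??')
except bot.IKError as e: print('IK',e)
# square box cross-check in the scene view: rim corners predicted from top, and lid corners
D=np.load('im0.npz'); sc=bot.camera("scene"); tp=bot.camera("top"); np.savez('im1.npz',scene=sc,top=tp)
c=np.array([.5508,-.3949]); tl=[]
for n,im in(("top",tp),("scene",sc)):
    for c,r,z in(((.657,-.1518),.048,.053),((.4609,.0839),.031,.037)):
        print(n,circ(edge(n,im,c,r+.02,z,200),r,c).round(4))
    c=np.array([.5508,-.3949]); t=np.radians(24.3+45+90*np.arange(4)); P=np.c_[c[0]+.0537*np.cos(t),c[1]+.0537*np.sin(t),t*0+.044]
    u=proj(n,P); o=u.mean(0).round().astype(int)-25
    v=cv2.resize(im[o[1]:o[1]+50,o[0]:o[0]+50],(400,400),interpolation=cv2.INTER_CUBIC)
    cv2.polylines(v,[np.int32((u-o+.5)*8)],True,(255,0,0),1); tl.append(v)
cv2.imwrite('pics/sq2.png',np.hstack(tl)[:,:,::-1])
E
```

```text
pick hit False w 0.0157 z 0.043
after lift w 0.0153
place hit True dz(mm) -0.49 F [0.  0.  3.3] t 16.8
top [ 0.659  -0.1517  0.047 ]
top [0.4626 0.0877 0.0468]
scene [ 0.6563 -0.1513  0.0464]
scene [0.4606 0.0837 0.0298]
```

View pics/sq2.png

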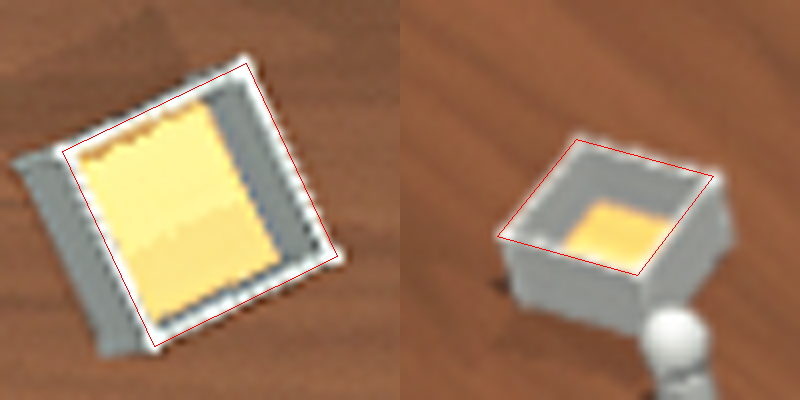

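The caddy and pillbox lids are home. The box outline measured from the top view matches the real rim to about 1 mm in both crops (top corner 246,62 left; 578,140 right). Next is the square lid.

```bash
python3 - <<'E'
from h import *
lid=np.array([.392,-.2352]); ves=np.array([.5505,-.3957])
f=np.arctan2(lid[1],lid[0])+np.pi/2+np.radians(16)
pick(lid,f)
place(ves,f-np.radians(32.6),.035)
E
```

```text
pick hit False w 0.0156 z 0.043
after lift w 0.0154
place hit True dz(mm) -0.4 F [-0.6  0.3  4.8] t 25.8333
```

```bash
python3 - <<'E'
from h import *
release()
lid=np.array([.4079,.2338]); ves=np.array([.5239,.3970])
f=np.arctan2(lid[1],lid[0])+np.pi/2+np.radians(30)
pick(lid,f)
place(ves,f-np.radians(60.8),.047)
release(); bot.goto([.45,.0,.35],R(np.pi/2)) if 0 else None
p=bot.sense()['eef_pos']; bot.goto([.45,.60,.3],R(np.arctan2(.6,.45)+np.pi/2))
T={'caddy':(.657,-.152,.053),'pot':(.524,.397,.059),'pillbox':(.461,.084,.037),'square':(.5505,-.3957,.047)}
rows=[]
for n in("top","scene"):
    im=bot.camera(n); np.save(f'{n}3.npy',im); t=[]
    for k,P in T.items():
        x,y=proj(n,P)[0].round().astype(int); y=min(max(y,25),359); t.append(cv2.resize(im[y-25:y+25,x-25:x+25],(200,200),interpolation=cv2.INTER_CUBIC))
    rows.append(np.hstack(t))
    q=edge(n,im,(.524,.397),.056,.059,185); x=circ(q,.04,(.524,.397)); d=np.hypot(*(q-x[:2]).T); m=q[d>.043].mean(0)-x[:2]
    print(n,'pot lid',x.round(4),'tongue',np.degrees(np.arctan2(m[1],m[0])).round(1),d.max().round(4))
    q=edge(n,im,(.5505,-.3957),.062,.047,190); b=cv2.minAreaRect((q*1000).astype(np.float32)); print('sq',np.round(b[0],1),np.round(b[1],1),round(b[2],1))
cv2.imwrite('pics/chk3.png',np.vstack(rows)[:,:,::-1])
print(bot.sense()['clock'])
E
```

```text
pick hit False w 0.0156 z 0.043
after lift w 0.0154
place hit True dz(mm) -0.34 F [-0.6 -0.1  4.8] t 35.7167
top pot lid [0.5281 0.3971 0.039 ] tongue -11.3 0.0515
sq [ 550.8 -395.1] [80.9 81.9] 24.8
scene pot lid [0.5268 0.3989 0.0392] tongue 53.2 0.0531
sq [ 548.9 -394.7] [82.8 83.8] 24.9
38.7
```

View pics/chk3.png

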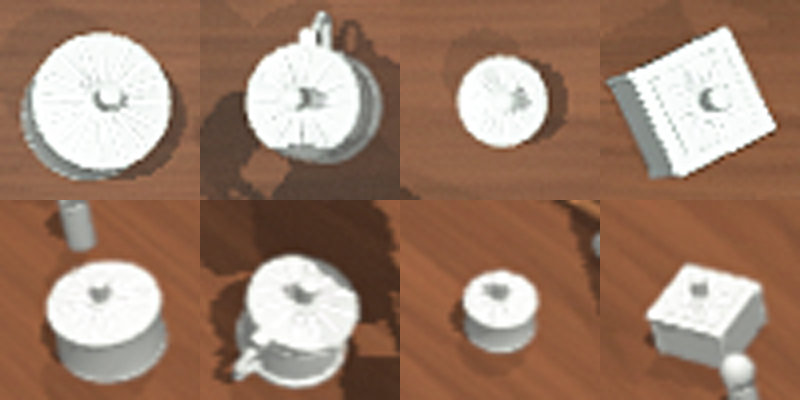

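The caddy, pillbox and square lids are seated. The pot lid sits about 3 mm toward +x and its tongue direction is unclear, so I need a closer look.

```bash
python3 - <<'E'
from h import *
t=[]
D=np.load('im0.npz')
for n in("scene","top"):
  for im in(D[n],np.load(n+'3.npy')):
    x,y=proj(n,(.535,.397,.04))[0].round().astype(int); t.append(cv2.resize(im[y-22:y+22,x-22:x+22],(400,300) if 0 else (300,300),interpolation=cv2.INTER_CUBIC))
cv2.imwrite('pics/pot4.png',np.vstack([np.hstack(t[:2]),np.hstack(t[2:])])[:,:,::-1])
E
```

```text
(no output)
```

View pics/pot4.png

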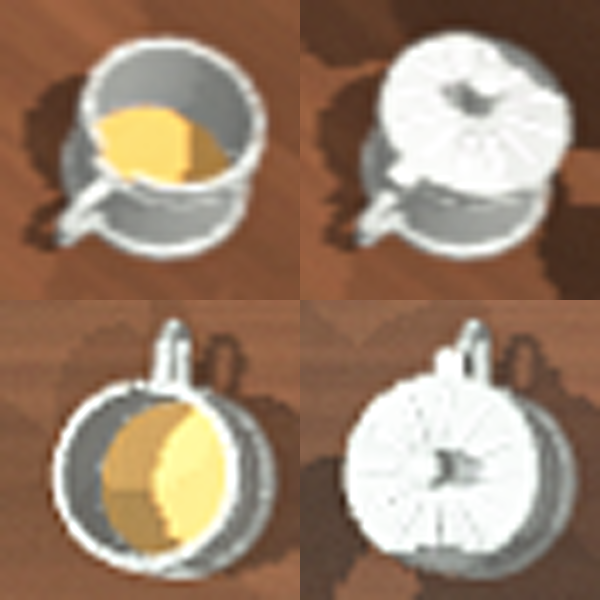

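The pot itself hasn't moved. The tongue (405,170 in the scene crop; 448,358 in the top crop) lies over the handle. The lid's lower edge is cut by the arm's shadow, which biased the fit, so I'll move the arm aside and re-measure.

```bash
python3 - <<'E'
from h import *
bot.goto([.45,-.25,.35],R(np.arctan2(-.25,.45)+np.pi/2))
t=[]
for n in("scene","top"):
    im=bot.camera(n); x,y=proj(n,(.535,.397,.04))[0].round().astype(int); t.append(cv2.resize(im[y-22:y+22,x-22:x+22],(400,400),interpolation=cv2.INTER_CUBIC))
    q,_=region(n,im,(.524,.397),.056,.059,225)
    for thr in (215,235):
        q=edge(n,im,(.524,.397),.056,.058,thr); 
        x=circ(q,.04,(.524,.397)); d=np.hypot(*(q-x[:2]).T); a=np.degrees(np.arctan2(*(q-x[:2]).T[::-1]))
        k=(d>.0425)&(abs(a)<35); print(n,thr,x.round(4),'tongue',a[k].round(0),a[k].mean().round(1),(d[k]*1000).round(0))
cv2.imwrite('pics/pot5.png',np.hstack(t)[:,:,::-1]); print(bot.sense()['clock'])
E
```

```text
scene 215 [0.5233 0.3973 0.039 ] tongue [-9. -8. -3. -1.  2.] -3.7 [44. 49. 49. 47. 45.]
scene 235 [0.5227 0.3974 0.0379] tongue [-9. -8. -3. -1.  2.] -3.8 [45. 50. 50. 48. 46.]
top 215 [0.5262 0.3978 0.0395] tongue [ -8.  -5.  -1.   2.   2. -21. -20. -19. -18. -17. -18. -19. -20. -21.
  -9.  -9.  -8. -11.] -12.2 [52. 49. 49. 46. 43. 43. 46. 48. 51. 54. 51. 48. 46. 43. 43. 46. 49. 52.]
top 235 [0.526  0.398  0.0387] tongue [ -2.   2.   2. -22. -20. -19. -18. -19. -20. -22. -10.  -9.  -5.] -12.5 [49. 46. 43. 43. 46. 49. 51. 49. 46. 43. 44. 47. 46.]
41.7917
```

View pics/pot5.png

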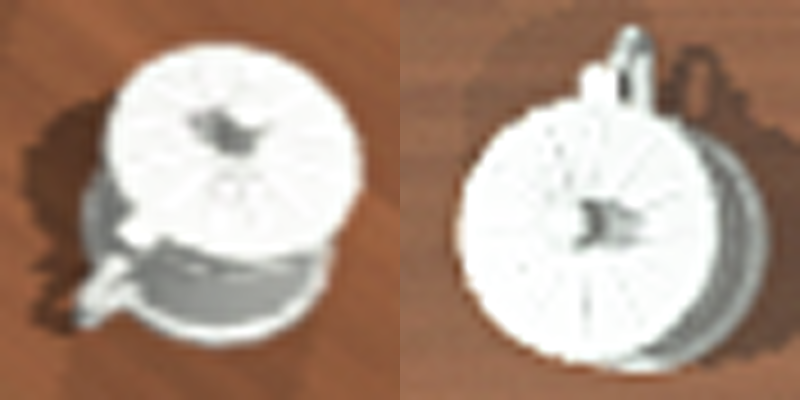

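The pot lid is centred on the rim to under 1 mm in the scene view. Its tongue is at -3.7° in both views against about -5° for the notch, and it is flush over the handle. Nothing needs mending, so I'm handing in.

```bash
python3 -c "
from cell import bot
print(bot.job_done())"
```

```text
the job is handed in; nothing more can be done
None
```

All four lids are on their pieces and measured fully home, the square lid within about 1° of its box and the pot lid's tongue in the notch above the handle; the job is handed in at about 42 s on the robot's clock, with no verdict returned.

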